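# Lay out a rapid-test place on the mat

### The job

Lay out the test place on the blue mat: the brown kit box on the middle pad, its long side running along the row of pads, and the flat test cassette on top of the box, centred and lengthwise along it. Stand the slim dropper bottle on the end pad in front of the tube rack, and the squat lidded jar on the end pad in front of the open cup, so that the box is between them. Everything stands upright, centred on its pad, let go and still; do not push aside or knock over the water bottle.

Things in the scene. Friction and masses are not known exactly. Their poses are not given: they have to be found in the camera images.
- pad_left: The left one, as seen from the robot, of three square pale grey rubber pads, 76 x 76 x 3 mm, fixed in a row (95 mm centre to centre) on a 3 mm slate-blue mat; upper face 6 mm above the table. Origin: centre of its underside, 3 mm above the table; x points away from the robot, square to the row, y to the left along the row, z up.
- pad_middle: The middle one of three square pale grey rubber pads, 76 x 76 x 3 mm, fixed in a row (95 mm centre to centre) on a 3 mm slate-blue mat; upper face 6 mm above the table. Origin: centre of its underside, 3 mm above the table; x points away from the robot, square to the row, y to the left along the row, z up.
- pad_right: The right one, as seen from the robot, of three square pale grey rubber pads, 76 x 76 x 3 mm, fixed in a row (95 mm centre to centre) on a 3 mm slate-blue mat; upper face 6 mm above the table. Origin: centre of its underside, 3 mm above the table; x points away from the robot, square to the row, y to the left along the row, z up.
- tube_rack: fixed white plastic rack, 44 x 90 mm (x, y) and 76 mm high, holding six small capped tubes. It stands on the mat about 130 mm behind (farther from the robot than) one of the two end pads: left or right, this changes. Origin: centre of its underside; z up.
- waste_cup: fixed open white plastic cup, rim 72 mm across, 85 mm high, standing on the mat about 130 mm behind the other end pad. Origin: centre of its underside; z up.
- dropper: loose slim white dropper bottle with a grey pointed nozzle: round body 34 mm across up to 54 mm high, then tapering, 92 mm high in all, about 60 g. Stands upright at the start. Origin: centre of its underside; z up. It starts on the aluminium tray (floor 4 mm, rim 10 mm high), 100 mm or more from the next thing.
- jar: loose squat round clear jar with a white screw lid: body 53 mm across up to 44 mm high, lid 55 mm across from 44 to 60 mm high (its top), about 90 g, rigid. Stands upright at the start. Origin: centre of its underside; z up. It starts on the aluminium tray (floor 4 mm, rim 10 mm high), 100 mm or more from the next thing.
- carton: loose brown cardboard kit box with a white band, rigid: 50 mm (its x) by 70 mm (its y) by 45 mm high, about 100 g. Stands on its 50 x 70 mm base at the start. Origin: centre of its underside; y along its 70 mm side, z up. It starts on the aluminium tray (floor 4 mm, rim 10 mm high), 100 mm or more from the next thing.
- cassette: loose flat white test cassette, rigid: 22 mm (its x) by 70 mm (its y) by 10 mm thick, about 20 g, lying flat with its small grey window and round well upward. Origin: centre of its underside; y along its 70 mm length, z up. It starts on the aluminium tray (floor 4 mm, rim 10 mm high), 100 mm or more from the next thing.
- water_bottle: loose clear drinking bottle with a red cap, 60 mm across, 190 mm high, standing on the table beyond the work, about 775 mm ahead of the robot. Not part of the job. Origin: centre of its underside; z up.
Not all that is in view belongs to the job. Leave any yellow look-alike of the pad_left alone.

How it is judged:
By the outcome, as a careful person would: the job done as asked, in the order asked, and still so for the second after the job is handed in, with the robot touching nothing.
It also fails if it takes over 109 s, if anything falls off the work surface, if the arm or the gripper's body presses on something with over 40 N, if the wrist force passes 120 N, or if a joint passes its speed limit or range.

### The arm

A 6-joint arm with a two-finger parallel gripper is mounted at the origin on the work surface. World frame = base frame: x ahead of the robot, y to its left, z up, the work surface at z = 0. Lengths are in m, angles in degrees, forces in N, time in s.
With the tool pointing down it reaches from about 0.4 to 0.825 m from the base axis. Payload 7 kg.
Tool frame: the origin (TCP) lies at the very end of the fingers, on their centre line; the grasp point (between the pads) lies hold_point_z behind it (hold_point_z is the distance from the TCP to the grasp point, in m); z points along the fingers, y is the line along which they close (so a half turn about z gives the same grasp; the last joint's range is limited). The gripper opens to 88 mm and grips with 3 to 60 N. Pads are 19 mm wide; open, the fingers measure 130 mm over their backs; the gripper's body (78 mm by 193 mm) begins 47 mm behind the grasp point.
Start: joints at [92.195, 20.546, 0.682, 0, -70.136, -16.507], TCP at [0.167, 0.654, 0.227] pointing down, gripper open.
Joint ranges: [-176.03, 176.03], [-82.01, 121.73], [-58.28, 71.71], [-173.87, 95.51], [-174.79, -0.11], [-173.66, 173.66]. Speed limits (degrees/s): [136.94, 136.94, 172.46, 180, 180, 180].

### API

Orientations are given as [roll, pitch, yaw] about the fixed x, y, z axes, in that order (R = Rz(yaw) Ry(pitch) Rx(roll)).
In Python, from plant import get_obs, snapshot, close_job, hold_point_z gives the robot as it stands.
- The arm moves only by the tool play_rows, never from a script. Its argument "commands" is a list that holds one entry, the list of rows, each a list of 7 numbers: the shift along the tool's x, y, z in cm, then the turn, a rotation vector about the tool's x, y, z in degrees, then the opening, from 0 (shut) to 1 (fully open). In form: [[[x, y, z, ax, ay, az, fingers], ...]]. A call has 1 to 20 rows; each row is the pose to reach, as a shift and turn from the pose commanded when the call began, along the tool's axes at that moment; what a row does not reach only later rows make up. A row lasts 1/12 s, in which the tool goes at most 41.7 mm and 7.16 degrees, less where a joint would pass 70% of its speed; a pose out of reach is approached as far as the arm can. A call with a gripper value outside its range is refused whole. The fingers move at their own pace and stop on an object; the grip force is fixed at half the most. Time passes only in rows, so rows that repeat a pose let the fingers close. It gives the time, the measured TCP pose, the force, the opening and the grip force at its end, in the units of the state.
- get_obs(): the state, without advancing time (a new reading comes with each control period).
- snapshot(name): name is "scene" or "side" or "wrist"; returns a dict with "frame" (420x560x3 uint8, red, green, blue), "camera_matrix" (3x3 intrinsics, pixels), "dist" ([k1, k2, p1, p2, k3] as OpenCV has them; the pictures are not rectified), "origin" and "attitude" of the camera in the world. Camera axes: x right, y down, z forward; pixel columns grow to the right and rows downward; lengths in m; the calibration is good to about 2 mm. A picture is of the moment at which its call begins. There is no depth.
- close_job(): hands the job in; it is judged then, once.
The state is a dict: "clock": time; "joint_pos": joint angles; "qvel": joint speeds; "tau": joint torques, N m; "tool_pos": TCP position; "orientation": TCP orientation; "force": force on the tool from outside, world axes, zero at the start; "moment": the same for the moment, N m; "opening": finger opening in m; "gripper_force": force on a finger pad.
Only numpy, scipy, OpenCV 4.12 (cv2) and the standard library are available. Lean on these libraries where they do the work, as an engineer would, in place of code of your own. Each camera call takes 0.05 s, during which the arm holds its last target. There are 200 camera calls.

## Working session

There is one attempt and no reset: what is moved stays moved. The work goes in short steps, Python scripts to look and compute and a tool call to move; the robot and the scene stay as the last step left them, time stands still between calls to the robot, and variables do not carry over. Pictures are saved under pics/ and viewed, at most 14 in all, crops included, and the job is handed in when it is done.

Besides the shell and the picture viewer there is one more tool, called after "Request:" as name(argument=value, ...), one argument or row to a line, values as JSON. play_rows: Moves the arm, as the interface text tells. Its arguments: {"type":"object","properties":{"commands":{"type":"array","items":{"type":"array","items":{"type":"array","items":{"type":"number"}}}}},"required":["commands"]}

```bash
ls; mkdir -p pics; cat > h.py <<'E'
import numpy as np, cv2
from plant import *
def take(n,f):
    s=snapshot(n); cv2.imwrite('pics/'+f+'.png',s['frame'][:,:,::-1]); np.savez('pics/'+f+'.npz',**{k:np.array(v) for k,v in s.items()}); return s
E
python3 - <<'E'
from h import *
print(get_obs(),hold_point_z)
for n in('scene','side','wrist'):
    s=take(n,n+'0'); print(n,{k:v for k,v in s.items() if k!='frame'})
E
```

```text
pics
{'clock': 0.0, 'joint_pos': array([ 9.21919054e+01,  2.05910568e+01,  6.33741429e-01, -2.17212695e-02,
       -7.01355127e+01, -1.65055598e+01]), 'qvel': array([ 0.03017073,  0.03786274,  0.03293517, -0.07557037, -0.08781582,
       -0.02492589]), 'tau': array([-3.68823848e-04, -5.82715237e+01,  2.93048286e+01,  6.99703574e+00,
        6.96582603e-03, -1.65651168e-04]), 'tool_pos': array([0.16679077, 0.65355962, 0.22562168]), 'orientation': array([ 1.79905195e+02, -6.79809452e-03, -1.43210462e+01]), 'force': array([ 0.25087801, -0.50766569, -0.27446648]), 'moment': array([-0.00229379, -0.02870408,  0.0298792 ]), 'gripper_force': 0.0, 'opening': 0.08745428405712491} 0.0188
scene {'camera_matrix': array([[539.64450482,   0.        , 281.48683334],
       [  0.        , 539.64450482, 207.56185399],
       [  0.        ,   0.        ,   1.        ]]), 'dist': array([-0.09040564,  0.        ,  0.        ,  0.        ,  0.        ]), 'origin': array([ 1.54581488, -0.24064723,  0.77064885]), 'attitude': array([-125.37551745,    1.08547065,   76.02574704])}
side {'camera_matrix': array([[494.23202015,   0.        , 280.15222358],
       [  0.        , 494.23202015, 204.79195802],
       [  0.        ,   0.        ,   1.        ]]), 'dist': array([-0.09248558,  0.        ,  0.        ,  0.        ,  0.        ]), 'origin': array([0.16169203, 0.67194924, 0.52511876]), 'attitude': array([-122.75206827,    0.30176929, -149.51199112])}
wrist {'camera_matrix': array([[375.33597138,   0.        , 286.52365614],
       [  0.        , 375.33597138, 203.24372061],
       [  0.        ,   0.        ,   1.        ]]), 'dist': array([-0.09956831,  0.        ,  0.        ,  0.        ,  0.        ]), 'origin': array([0.24442062, 0.6341075 , 0.38342573]), 'attitude': array([ 1.62826102e+02, -1.10454533e-01, -1.04305371e+02])}
```

View pics/scene0.png

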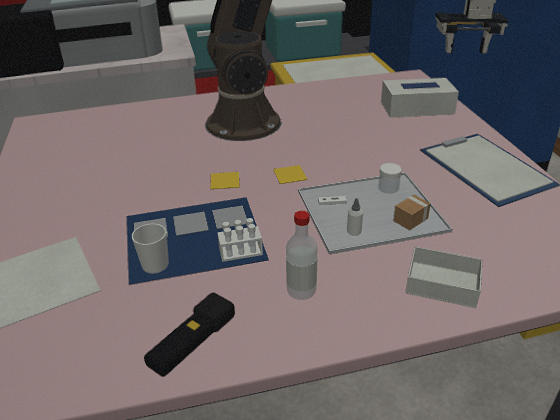

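View pics/side0.png

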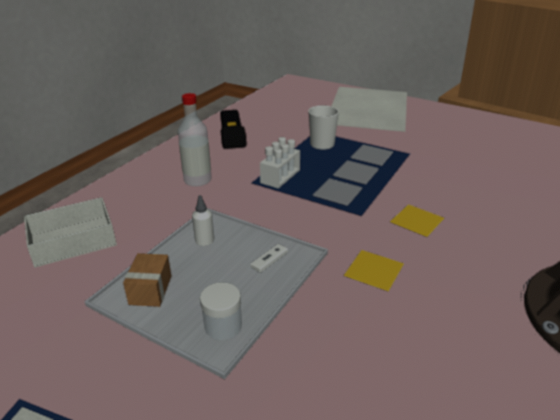

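View pics/wrist0.png

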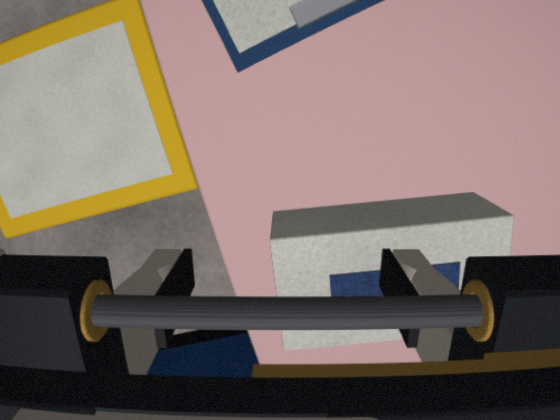

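The tray is at the left (scene ~(370,210)) with cassette (332,200), dropper (355,218), jar (390,178) and box (410,212). The rack (240,240) is behind the left pad and the cup (150,250) behind the right pad.

```bash
cat >> h.py <<'E'
from scipy.spatial.transform import Rotation as R
rot=lambda e:R.from_euler('xyz',e,degrees=True)
def ld(f): return np.load('pics/'+f+'.npz')
def ray(s,px):
    p=cv2.undistortPoints(np.array([[px]],float),s['camera_matrix'],s['dist'])[0,0]
    return rot(s['attitude']).apply([p[0],p[1],1])
def onz(s,px,z):
    d=ray(s,px); o=np.array(s['origin']); return (o+d*(z-o[2])/d[2])
def proj(s,P):
    r=rot(s['attitude']).inv(); o=np.array(s['origin'])
    return cv2.projectPoints(np.atleast_2d(np.array(P,float)),r.as_rotvec(),-r.apply(o),s['camera_matrix'],s['dist'])[0][:,0]
E
python3 - <<'E'
from h import *
a,b=ld('scene0'),ld('side0')
for n,p,q,z in [('cass',(332,200),(270,258),.014),('drop top',(356,200),(201,197),.096),('jar top',(390,168),(222,296),.064),('carton top',(407,204),(149,262),.049),('padL',(229,217),(339,192),.006),('padM',(191,223),(356,172),.006),('padR',(150,228),(373,154),.006),('rack top',(240,232),(281,158),.076),('cup',(151,232),(323,113),.085),('bottle',(302,217),(190,98),.19)]:
    print(n,onz(a,p,z).round(3),onz(b,q,z).round(3))
w=ld('wrist0');o=get_obs();r=rot(o['orientation'])
print('cam in tool',r.inv().apply(w['origin']-o['tool_pos']),(r.inv()*rot(w['attitude'])).as_rotvec(True),r.as_matrix().round(3))
E
```

```text
cass [0.51  0.131 0.014] [0.5   0.136 0.014]
drop top [0.636 0.141 0.096] [0.627 0.143 0.096]
jar top [0.483 0.291 0.064] [0.48  0.29  0.064]
carton top [0.62  0.276 0.049] [0.631 0.274 0.049]
padL [ 0.501 -0.125  0.006] [ 0.495 -0.123  0.006]
padM [ 0.501 -0.217  0.006] [ 0.498 -0.218  0.006]
padR [ 0.495 -0.313  0.006] [ 0.498 -0.317  0.006]
rack top [ 0.656 -0.122  0.076] [ 0.603 -0.076  0.076]
cup [ 0.618 -0.304  0.085] [ 0.625 -0.306  0.085]
bottle [ 0.788 -0.025  0.19 ] [ 0.769 -0.015  0.19 ]
cam in tool [ 8.00480128e-02 -1.67332698e-05 -1.57582210e-01] [-13.51691462 -13.45598943  89.25913263] [[ 0.969 -0.247 -0.   ]
 [-0.247 -0.969 -0.001]
 [ 0.     0.001 -1.   ]]
```

Request:
play_rows(
  commands=[
    [[48,29.4,-11.4,0,0,75.7,1],[48,29.4,-11.4,0,0,75.7,1],[48,29.4,-11.4,0,0,75.7,1],[48,29.4,-11.4,0,0,75.7,1],[48,29.4,-11.4,0,0,75.7,1],[48,29.4,-11.4,0,0,75.7,1],[48,29.4,-11.4,0,0,75.7,1],[48,29.4,-11.4,0,0,75.7,1],[48,29.4,-11.4,0,0,75.7,1],[48,29.4,-11.4,0,0,75.7,1],[48,29.4,-11.4,0,0,75.7,1],[48,29.4,-11.4,0,0,75.7,1],[48,29.4,-11.4,0,0,75.7,1],[48,29.4,-11.4,0,0,75.7,1],[48,29.4,-11.4,0,0,75.7,1],[48,29.4,-11.4,0,0,75.7,1],[48,29.4,-11.4,0,0,75.7,1],[48,29.4,-11.4,0,0,75.7,1]],
  ],
)

```text
clock: 1.65
tool_pos: [0.5586, 0.251, 0.3401]
orientation: [180.0, -0.0, -90.0]
force: [0.1, 0.3, 0.4]
opening: 0.0878
gripper_force: 0.0
```

```bash
python3 - <<'E'
from h import *
s=take('wrist','wt'); o=get_obs(); print(o['clock'],o['tool_pos'],o['orientation'],o['joint_pos'])
E
```

```text
1.7 [0.55851674 0.25128744 0.34027813] [ 1.79972548e+02 -8.10880548e-03 -8.99331580e+01] [ 4.24662557e+01  1.18401915e+01  3.25086709e+00 -1.26640769e-02
 -8.14364160e+01 -4.23975271e+01]
```

View pics/wt.png

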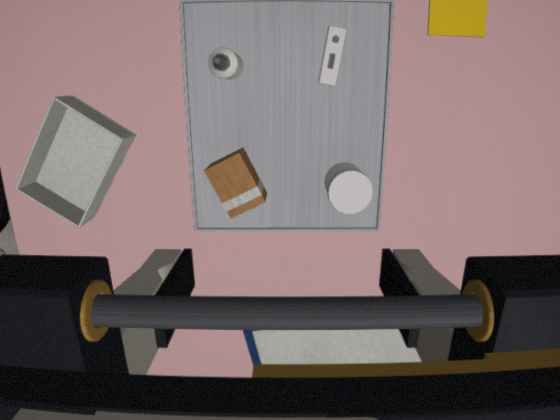

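Wrist view: box centre ~(236,183), jar ~(350,192), dropper tip ~(221,62), cassette ~(333,55), all in the tray, clear of each other. Next the mat.

Request:
play_rows(
  commands=[
    [[43,3,0,0,0,0,1],[43,3,0,0,0,0,1],[43,3,0,0,0,0,1],[43,3,0,0,0,0,1],[43,3,0,0,0,0,1],[43,3,0,0,0,0,1],[43,3,0,0,0,0,1],[43,3,0,0,0,0,1],[43,3,0,0,0,0,1],[43,3,0,0,0,0,1],[43,3,0,0,0,0,1],[43,3,0,0,0,0,1],[43,3,0,0,0,0,1],[43,3,0,0,0,0,1]],
  ],
)

```text
clock: 2.87
tool_pos: [0.5293, -0.1784, 0.3405]
orientation: [-180.0, 0.0, -90.0]
force: [0.2, 0.3, 0.8]
opening: 0.0877
gripper_force: 0.0
```

```bash
python3 - <<'E'
from h import *
s=take('wrist','wm'); o=get_obs(); print(o['clock'],o['tool_pos'],o['orientation'],o['joint_pos'])
a=ld('wt')['frame'][:,:,::-1][0:240,180:400]
cv2.imwrite('pics/wt2.png',cv2.resize(a,None,fx=2.5,fy=2.5,interpolation=cv2.INTER_CUBIC))
E
```

```text
2.9167 [ 0.52936404 -0.17821055  0.34059577] [-1.79991823e+02  1.01755790e-02 -8.99163125e+01] [ 1.47024373e+00  6.44825841e+00 -3.22820252e+00 -1.01189609e-02
 -8.03151188e+01 -1.38485543e+00]
```

View pics/wm.png

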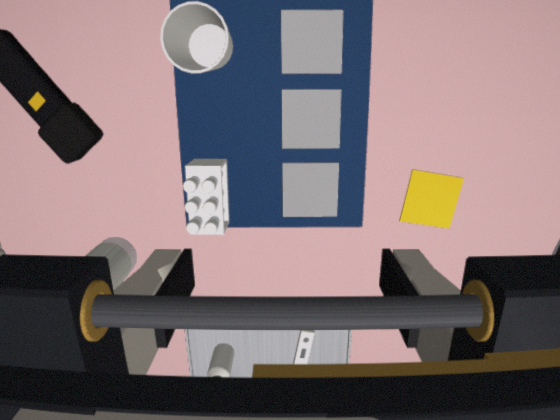

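View pics/wt2.png

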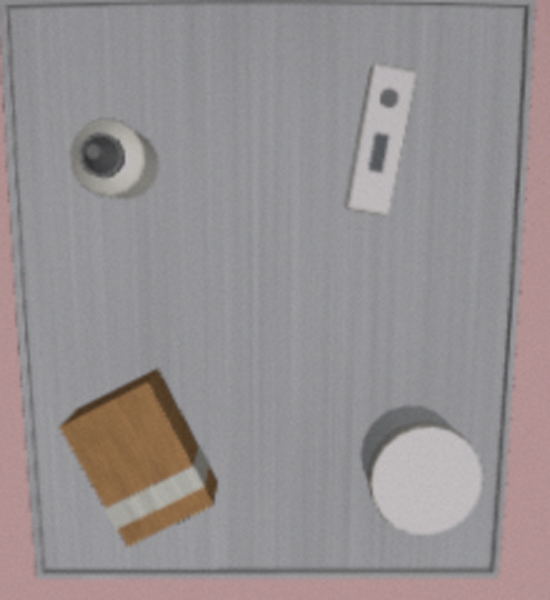

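Mat view: pads at ~(310,190) left, (311,118) middle, (311,41) right; rack beside left pad, cup beside right. Crop gives object outlines clearly. Fit silhouettes.

```bash
cat > fit.py <<'E'
from h import *
from scipy.optimize import minimize
th=np.linspace(0,2*np.pi,40)
def circ(r,z): return np.c_[r*np.cos(th),r*np.sin(th),0*th+z]
def box(a,b,z0,z1): return np.array([(sx*a/2,sy*b/2,z) for sx in(-1,1) for sy in(-1,1) for z in(z0,z1)])
def hull(p): return cv2.convexHull(p.astype(np.float32))[:,0]
def fit(s,mask,pts,x0,free=3):
    """mask: hull polygon of the silhouette; pose (x,y,yaw deg) by best overlap"""
    H=mask.astype(np.float32)
    def f(q):
        q=np.r_[q,x0[free:]]
        P=rot([0,0,q[2]]).apply(pts)+[q[0],q[1],0]
        h=hull(proj(s,P)); i=cv2.intersectConvexConvex(H,h)[0]
        u=cv2.contourArea(H)+cv2.contourArea(h)-i
        return 1-i/u
    x=np.array(x0[:free],float); n=len(x)
    S=np.vstack([x]+[x+d for d in np.diag([.006,.006,8][:n])])
    r=minimize(f,x,method='Nelder-Mead',options=dict(initial_simplex=S,xatol=1e-5,fatol=1e-6,maxiter=800))
    return r.x.round(4),round(r.fun,3)
def blob(m,roi):
    x0,y0,x1,y1=roi; k=np.zeros(m.shape,np.uint8); k[y0:y1,x0:x1]=m[y0:y1,x0:x1]
    n,l,st,_=cv2.connectedComponentsWithStats(k); j=1+st[1:,4].argmax() 
    c=cv2.findContours((l==j).astype(np.uint8),0,1)[0]
    p=np.vstack(c)[:,0].astype(np.float32)
    # contour runs through pixel centres: grow by half a pixel
    m_=p.mean(0); d=p-m_; return hull(p+.5*d/np.linalg.norm(d,axis=1,keepdims=True))
E
python3 - <<'E'
from fit import *
s=ld('wt'); hsv=cv2.cvtColor(s['frame'],cv2.COLOR_RGB2HSV); g=s['frame'].min(2)
print('tray',hsv[120,280],'lid',hsv[190,350],'cass',hsv[45,330],'carton',hsv[175,235],'drop',hsv[72,228])
br=((hsv[...,1]>80)).astype(np.uint8); roi=(200,142,272,225)
H=blob(br,roi); print('carton',fit(s,H,box(.05,.07,.004,.049),[.625,.275,25]),fit(s,H,box(.05,.07,.004,.049),[.625,.275,-25]))
wh=(g>168).astype(np.uint8)
Hc=blob(wh,(315,20,350,92)); print('cass',cv2.minAreaRect(Hc),fit(s,Hc,box(.022,.07,.004,.014),[.505,.133,-10]))
Hj=blob(wh,(320,160,380,222)); print('jar',cv2.minAreaRect(Hj),fit(s,Hj,circ(.0275,.064),[.482,.29],2))
nz=((hsv[...,2]<110)).astype(np.uint8); Hn=blob(nz,(207,46,242,80)); print('nozzle box',cv2.boundingRect(Hn.astype(int)))
print('tip',onz(s,(218.5,61),.096))
d=((g>150)|(hsv[...,2]<110)).astype(np.uint8); Hd=blob(d,(204,42,246,82)); print('drop',cv2.minAreaRect(Hd),fit(s,Hd,np.vstack([circ(.017,.004),circ(.017,.058)]),[.63,.14],2))
m=ld('wm');hs=cv2.cvtColor(m['frame'],cv2.COLOR_RGB2HSV)
pd=((hs[...,2]>120)).astype(np.uint8)
for n,r in (('L',(270,155,350,222)),('M',(270,83,352,155)),('R',(270,4,352,82))):
    Hp=blob(pd,r); c=cv2.minAreaRect(Hp); print('pad',n,c,fit(m,Hp,box(.076,.076,.006,.006),[.5,{'L':-.124,'M':-.217,'R':-.315}[n],0]))
vis=s['frame'][:,:,::-1].copy()
for h in (H,Hc,Hj,Hd): cv2.polylines(vis,[np.round(h*8).astype(int)],True,(0,0,255),1,shift=3)
cv2.imwrite('pics/v1.png',cv2.resize(vis[0:240,180:400],None,fx=2.5,fy=2.5))
E
```

```text
tray [130   5 147] lid [165   5 191] cass [165   5 188] carton [ 15 127 141] drop [ 21  10 180]
carton (array([ 0.6222,  0.2877, 26.1237]), np.float64(0.326)) (array([  0.6351,   0.2818, -57.6703]), np.float64(0.31))
cass ((332.5181884765625, 55.44220733642578), (16.67978286743164, 58.06135559082031), 10.60556411743164) (array([  0.5021,   0.1322, -12.3277]), np.float64(0.15))Traceback (most recent call last):
  File "<stdin>", line 8, in <module>
  File "fit.py", line 18, in fit
    r=minimize(f,x,method='Nelder-Mead',options=dict(initial_simplex=S,xatol=1e-5,fatol=1e-6,maxiter=800))
    res = _minimize_neldermead(fun, x0, args, callback, bounds=bounds,
                               **options)
    fsim[k] = func(sim[k])
              ~~~~^^^^^^^^
    fx = function(np.copy(x), *(wrapper_args + args))
  File "fit.py", line 12, in f
    P=rot([0,0,q[2]]).apply(pts)+[q[0],q[1],0]
               ~^^^
IndexError: index 2 is out of bounds for axis 0 with size 2
```

```bash
sed -i 's/q=np.r_\[q,x0\[free:\]\]/q=np.r_[q,0.][:3]/' fit.py; cat > run1.py <<'E'
from fit import *
s=ld('wt'); hsv=cv2.cvtColor(s['frame'],cv2.COLOR_RGB2HSV); g=s['frame'].min(2)
br=((hsv[...,1]>60)).astype(np.uint8); br=cv2.morphologyEx(br,cv2.MORPH_OPEN,np.ones((2,2))); br=cv2.morphologyEx(br,cv2.MORPH_CLOSE,np.ones((19,19)))
H=blob(br,(200,142,272,225))
for a in(25,-25): print('carton',fit(s,H,box(.05,.07,.004,.049),[.625,.275,a]))
wh=(g>165).astype(np.uint8)
Hc=blob(wh,(315,20,350,92)); print('cass',cv2.minAreaRect(Hc),fit(s,Hc,box(.022,.07,.004,.014),[.505,.133,-10]))
Hj=blob(wh,(320,160,380,222)); print('jar',cv2.minAreaRect(Hj),fit(s,Hj,circ(.0275,.064),[.482,.29],2))
print('tip',onz(s,(218.5,61),.096))
d=((g>158)|(hsv[...,2]<110)).astype(np.uint8); Hd=blob(d,(204,42,246,82)); print('drop',cv2.minAreaRect(Hd),fit(s,Hd,np.vstack([circ(.017,.004),circ(.017,.058)]),[.63,.14],2))
m=ld('wm');hs=cv2.cvtColor(m['frame'],cv2.COLOR_RGB2HSV)
pd=((hs[...,2]>110)).astype(np.uint8); vm=m['frame'][:,:,::-1].copy()
for n,r,y in (('L',(270,155,350,222),-.124),('M',(270,83,352,155),-.217),('R',(270,4,352,82),-.315)):
    Hp=blob(pd,r); print('pad',n,fit(m,Hp,box(.076,.076,.006,.006),[.5,y,0]))
    cv2.polylines(vm,[np.round(Hp*8).astype(int)],True,(0,0,255),1,shift=3)
vis=s['frame'][:,:,::-1].copy()
for h in (H,Hc,Hj,Hd): cv2.polylines(vis,[np.round(h*8).astype(int)],True,(0,0,255),1,shift=3)
cv2.imwrite('pics/v1.png',np.hstack([cv2.resize(vis[0:240,180:400],None,fx=2.4,fy=2.4),cv2.resize(vm[:240,270:360],None,fx=2.4,fy=2.4)]))
E
python3 run1.py
```

```text
carton (array([ 0.6212,  0.2891, 26.2971]), np.float64(0.015))
carton (array([ 0.6212,  0.2891, 26.2615]), np.float64(0.015))
cass ((332.37530517578125, 55.57331848144531), (16.884408950805664, 58.47750473022461), 11.004658699035645) (array([  0.5021,   0.1322, -12.3341]), np.float64(0.132))
jar ((350.5007019042969, 192.0006866455078), (42.717933654785156, 44.13410949707031), 45.05939483642578) (array([0.481 , 0.2916]), np.float64(0.044))
tip [0.62766268 0.14319044 0.096     ]
drop ((225.0294647216797, 62.46726989746094), (25.76105499267578, 24.25965118408203), 44.637107849121094) (array([0.6273, 0.1462]), np.float64(0.443))
pad L (array([ 0.497 , -0.1261,  0.8735]), np.float64(0.042))
pad M (array([ 0.4972, -0.2205,  0.2702]), np.float64(0.016))
pad R (array([ 0.4979, -0.3156,  0.7886]), np.float64(0.024))
```

View pics/v1.png

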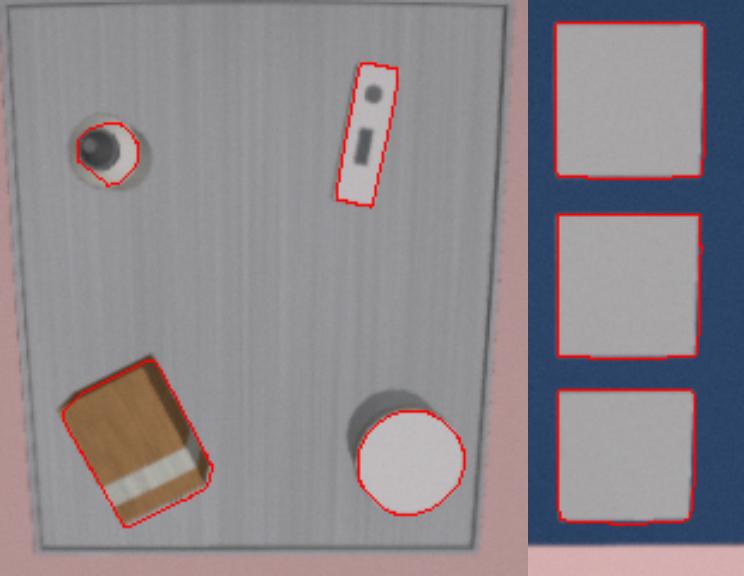

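Outlines match (box top edge misses ~1 px). Go to the box.

Request:
play_rows(
  commands=[
    [[-46.6,-9.2,24,0,0,-26.3,1],[-46.6,-9.2,24,0,0,-26.3,1],[-46.6,-9.2,24,0,0,-26.3,1],[-46.6,-9.2,24,0,0,-26.3,1],[-46.6,-9.2,24,0,0,-26.3,1],[-46.6,-9.2,24,0,0,-26.3,1],[-46.6,-9.2,24,0,0,-26.3,1],[-46.6,-9.2,24,0,0,-26.3,1],[-46.6,-9.2,24,0,0,-26.3,1],[-46.6,-9.2,24,0,0,-26.3,1],[-46.6,-9.2,24,0,0,-26.3,1],[-46.6,-9.2,24,0,0,-26.3,1],[-46.6,-9.2,24,0,0,-26.3,1],[-46.6,-9.2,24,0,0,-26.3,1],[-46.6,-9.2,24,0,0,-26.3,1],[-46.6,-9.2,28,0,0,-26.3,1],[-46.6,-9.2,31,0,0,-26.3,1],[-46.6,-9.2,32.8,0,0,-26.3,1],[-46.6,-9.2,32.8,0,0,-26.3,1],[-46.6,-9.2,32.8,0,0,-26.3,1]],
  ],
)

```text
clock: 4.58
tool_pos: [0.6209, 0.2862, 0.0129]
orientation: [179.9, -0.0, -63.7]
force: [0.7, -0.1, 0.3]
opening: 0.0879
gripper_force: 0.0
```

```bash
python3 - <<'E'
from h import *
s=take('wrist','g1'); a=take('scene','g1s'); b=take('side','g1d'); o=get_obs(); print(o['tool_pos'],o['orientation'])
cv2.imwrite('pics/g1b.png',np.hstack([cv2.resize(s['frame'],(380,285))[:,:,::-1],cv2.resize(b['frame'][200:350,60:260],(380,285))[:,:,::-1]]))
E
```

```text
[0.62248558 0.28731023 0.01509369] [-1.79797691e+02  2.73443710e-02 -6.36869800e+01]
```

View pics/g1b.png

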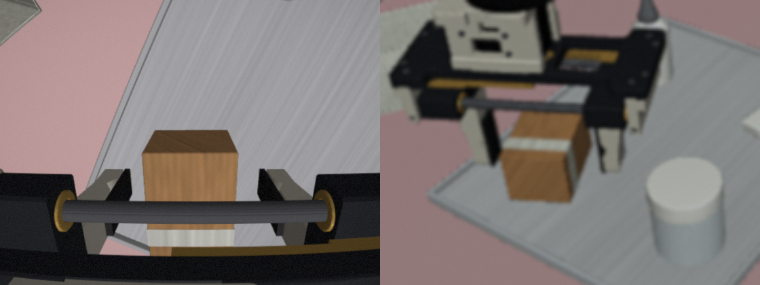

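Box sits squarely between the fingers. Close, lift, carry.

Request:
play_rows(
  commands=[
    [[0,0,0,0,0,0,0.3],[0,0,0,0,0,0,0.3],[0,0,0,0,0,0,0.3],[0,0,0,0,0,0,0.3],[0,0,0,0,0,0,0.3],[0,0,0,0,0,0,0.3],[0,0,-4,0,0,0,0.3],[0,0,-8,0,0,0,0.3],[0,0,-12,0,0,0,0.3],[3,2.5,-12,0,0,2,0.3],[6,5,-12,0,0,4,0.3],[9,7.6,-12,0,0,7,0.3],[12,10.1,-12,0,0,10,0.3],[15,12.6,-12,0,0,13,0.3],[18,15.1,-12,0,0,16,0.3],[21,17.6,-12,0,0,19,0.3],[24,20.2,-12,0,0,22,0.3],[27,22.7,-12,0,0,24,0.3],[30,25.2,-12,0,0,26,0.3],[32,26.9,-12,0,0,26,0.3]],
  ],
)

```text
clock: 6.4
tool_pos: [0.5203, -0.1221, 0.1325]
orientation: [180.0, -0.0, -89.9]
force: [0.6, -0.8, -1.9]
opening: 0.0497
gripper_force: 30.0
```

Request:
play_rows(
  commands=[
    [[3.6,0,0,0,0,0,0.3],[6.6,0,0,0,0,0,0.3],[8.6,0,0,0,0,0,0.3],[8.6,0,0,0,0,0,0.3],[8.6,0,0,0,0,0,0.3]],
  ],
)

```text
clock: 6.82
tool_pos: [0.5217, -0.2066, 0.1321]
orientation: [180.0, 0.0, -89.9]
force: [0.6, 0.1, -1.5]
opening: 0.0497
gripper_force: 30.0
```

```bash
python3 - <<'E'
from h import *
s=take('wrist','g2');o=get_obs(); print(o['tool_pos'],o['orientation'])
print(onz(s,(280,200),.169))
f=s['frame'].astype(int).sum(2)
print([(r,int(f[r,265:300].mean())) for r in range(176,236,2)])
cv2.imwrite('pics/g2c.png',cv2.resize(s['frame'][:250,150:410,::-1],None,fx=2.4,fy=2.4))
E
```

```text
[ 0.52186255 -0.20585444  0.1322387 ] [ 1.79963736e+02  1.38012997e-02 -8.97935224e+01]
[ 0.52398863 -0.2505483   0.169     ]
[(176, 629), (178, 628), (180, 629), (182, 629), (184, 628), (186, 595), (188, 319), (190, 294), (192, 292), (194, 293), (196, 292), (198, 289), (200, 287), (202, 288), (204, 287), (206, 289), (208, 288), (210, 289), (212, 290), (214, 293), (216, 317), (218, 452), (220, 506), (222, 505), (224, 505), (226, 504), (228, 505), (230, 503), (232, 503), (234, 503)]
```

View pics/g2c.png

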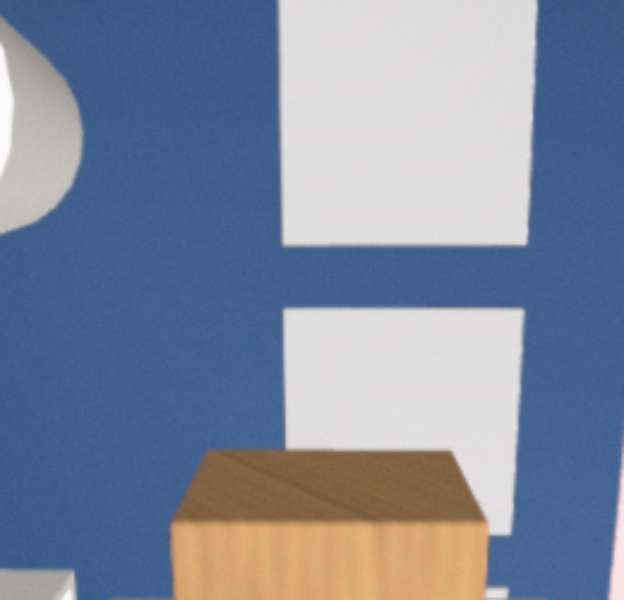

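```bash
python3 - <<'E'
from h import *
s=ld('g2')
for n,p,z in [('top edge L',(222,217.3),.169),('top R',(352.9,217.3),.169),('bot L',(150+207/2.4,187.5),.124),('bot R',(150+452/2.4,187.5),.124),('M ul',(268.3,128.3),.006),('M ur',(368.3,128.5),.006),('M br',(150+511/2.4,533/2.4),.006),('R bl',(150+283/2.4,244/2.4),.006),('R br',(150+527/2.4,244/2.4),.006)]:
    print(n,onz(s,p,z).round(4))
E
```

```text
top edge L [ 0.5438 -0.2443  0.169 ]
top R [ 0.4991 -0.2444  0.169 ]
bot L [ 0.5447 -0.243   0.124 ]
bot R [ 0.498  -0.2431  0.124 ]
M ul [ 0.5352 -0.2578  0.006 ]
M ur [ 0.4601 -0.2581  0.006 ]
M br [ 0.4597 -0.1833  0.006 ]
R bl [ 0.5353 -0.2773  0.006 ]
R br [ 0.4603 -0.2778  0.006 ]
```

```bash
python3 - <<'E'
from h import *
from scipy.optimize import least_squares
s=ld('g2'); b=take('side','g2d'); a=take('scene','g2a')
px=np.array([(221.7,217.3),(352.9,217.3),(150+207/2.4,187.3),(150+452/2.4,187.3)])
def P(q):
    x,y,z,yaw,p=q   # box centre underside relative TCP; pitch about world x
    c=np.array([(.025,-.035,.045),(-.025,-.035,.045),(.025,-.035,0),(-.025,-.035,0)])
    return rot([p,0,yaw]).apply(c)+[x,y,z]
r=least_squares(lambda q:(proj(s,P(q))-px).ravel(),[.522,-.2087,.115,0,0],x_scale=[.01,.01,.01,1,1])
print(r.x.round(4),r.fun.round(2))
# side & scene check crop
v=[]
for t in(a,b):
    im=t['frame'][:,:,::-1].copy(); x,y,z,yaw,p=r.x
    c=np.array([(i*.025,j*.035,k*.045) for i in(-1,1) for j in(-1,1) for k in(0,1)])
    h=proj(t,c+[x,y,z])
    for u in h: cv2.circle(im,tuple(np.round(u*8).astype(int)),8,(0,0,255),-1,shift=3)
    m=h.mean(0).astype(int); v.append(cv2.resize(im[max(m[1]-50,0):m[1]+50,m[0]-60:m[0]+60],(390,325)))
cv2.imwrite('pics/g2v.png',np.hstack(v))
E
```

```text
[ 0.5213 -0.2047  0.1107  0.1303  0.0596] [-0.11  0.02  0.39  0.01  0.26 -0.02 -0.61 -0.01]
```

View pics/g2v.png

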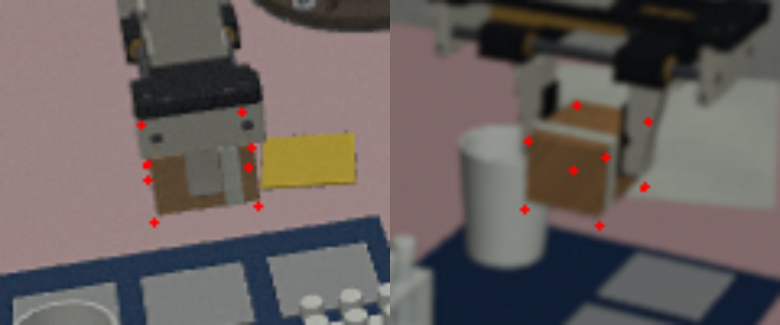

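```bash
python3 - <<'E'
from h import *
from scipy.optimize import least_squares
s,a,b=ld('g2'),ld('g2a'),ld('g2d')
q0=np.array([.5213,-.2047,.1107])
c=np.array([(i*.025,j*.035,k*.045) for i in(-1,1) for j in(-1,1) for k in(0,1)])
def crop(t,p):
    m=proj(t,c+q0).mean(0).astype(int); return np.array(p)/3.25+[m[0]-60,max(m[1]-50,0)]
# far side (x+) seen in scene: left = y-
obs=[(s,[(.025,-.035,.045),(-.025,-.035,.045),(.025,-.035,0),(-.025,-.035,0)],np.array([(221.7,217.3),(352.9,217.3),(150+207/2.4,187.3),(150+452/2.4,187.3)]),1),
(a,[(.025,-.035,0),(.025,.035,0)],crop(a,[(157,214),(259,202)]),1),
(b,[(.025,.035,0),(-.025,.035,0)],crop(b,[(528-390,200),(607-390,215)]),1)]
for use in([0,1,2],[1,2],[0]):
    r=least_squares(lambda q:np.concatenate([(proj(obs[i][0],np.array(obs[i][1])+q)-obs[i][2]).ravel() for i in use]),q0,x_scale=.01)
    print(r.x.round(4),r.fun.round(1))
E
```

```text
[ 0.5213 -0.2054  0.1128] [-1.   0.2  1.6  0.4 -0.3 -0.4  0.1 -0.1 -1.5  0.8 -1.1 -0.3 -0.9  1.2
 -2.4  1.8]
[ 0.5193 -0.2041  0.115 ] [-1.1 -0.6 -0.8 -1.7 -0.2  0.6 -1.6  1.3]
[ 0.5214 -0.2047  0.1106] [-0.1 -0.1  0.4  0.2  0.3 -0.2 -0.6  0. ]
```

Request:
play_rows(
  commands=[
    [[1.6,2.4,2,0,0,0,0.3],[1.6,2.4,5,0,0,0,0.3],[1.6,2.4,8,0,0,0,0.3],[1.6,2.4,10,0,0,0,0.3],[1.6,2.4,10,0,0,0,0.3],[1.6,2.4,10,0,0,0,0.3],[1.6,2.4,10.2,0,0,0,0.3],[1.6,2.4,10.3,0,0,0,0.3],[1.6,2.4,10.3,0,0,0,0.3],[1.6,2.4,10.3,0,0,0,0.3]],
  ],
)

```text
clock: 7.8
tool_pos: [0.4991, -0.2216, 0.0306]
orientation: [-179.9, -0.0, -89.7]
force: [0.2, 0.6, -1.0]
opening: 0.0504
gripper_force: 30.0
```

```bash
python3 - <<'E'
from h import *
b=take('side','g3d'); a=take('scene','g3a'); o=get_obs(); print(o['tool_pos'],o['orientation'],o['force'])
v=[]
for t in(a,b):
    m=proj(t,[.4975,-.22,.03])[0].astype(int); v.append(cv2.resize(t['frame'][m[1]-40:m[1]+40,m[0]-48:m[0]+48,::-1],(390,325),interpolation=cv2.INTER_CUBIC))
cv2.imwrite('pics/g3v.png',np.hstack(v))
E
```

```text
[ 0.4987608  -0.22172419  0.0302922 ] [-1.79928199e+02 -7.74774275e-03 -8.97083594e+01] [-0.1265227   0.00681429 -1.81513207]
```

View pics/g3v.png

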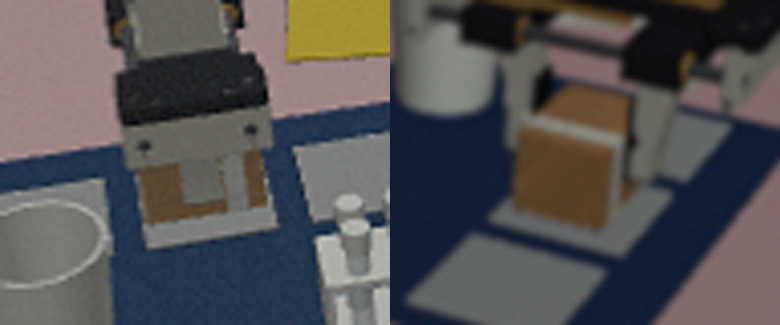

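Request:
play_rows(
  commands=[
    [[0,0,0.1,0,0,0,0.3],[0,0,0.2,0,0,0,0.3],[0,0,0.3,0,0,0,0.3],[0,0,0.3,0,0,0,0.3]],
  ],
)

```text
clock: 8.23
tool_pos: [0.4982, -0.2217, 0.0263]
orientation: [180.0, 0.0, -89.7]
force: [-0.4, -0.5, -1.4]
opening: 0.0497
gripper_force: 30.0
```

Request:
play_rows(
  commands=[
    [[0,0,0.1,0,0,0,0.3],[0,0,0.15,0,0,0,0.3],[0,0,0.15,0,0,0,0.3]],
  ],
)

```text
clock: 8.48
tool_pos: [0.4982, -0.2217, 0.0248]
orientation: [180.0, 0.0, -89.7]
force: [0.1, 0.1, -0.4]
opening: 0.0498
gripper_force: 30.0
```

Not clearly in contact yet; continue in small steps.

Request:
play_rows(
  commands=[
    [[0,0,0.1,0,0,0,0.3],[0,0,0.15,0,0,0,0.3],[0,0,0.15,0,0,0,0.3]],
  ],
)

```text
clock: 8.73
tool_pos: [0.4984, -0.2217, 0.0242]
orientation: [-180.0, -0.0, -89.7]
force: [-2.9, 1.1, 6.5]
opening: 0.0498
gripper_force: 30.0
```

Request:
play_rows(
  commands=[
    [[0,0,0.1,0,0,0,0.3],[0,0,0.15,0,0,0,0.3],[0,0,0.15,0,0,0,0.3]],
  ],
)

```text
clock: 8.98
tool_pos: [0.4985, -0.2217, 0.0242]
orientation: [-180.0, -0.0, -89.7]
force: [-7.1, 5.0, 22.5]
opening: 0.0497
gripper_force: 30.0
```

Request:
play_rows(
  commands=[
    [[0,0,-0.17,0,0,0,0.3],[0,0,-0.17,0,0,0,0.3],[0,0,-0.17,0,0,0,0.85],[0,0,-0.17,0,0,0,0.85],[0,0,-0.17,0,0,0,0.85],[0,0,-0.17,0,0,0,0.85],[0,0,-0.17,0,0,0,0.85],[0,0,-3,0,0,0,0.85],[0,0,-6,0,0,0,0.85],[0,0,-9,0,0,0,0.85],[-36,-0.6,-9,0,0,12.6,0.7],[-36,-0.6,-9,0,0,12.6,0.7],[-36,-0.6,-9,0,0,12.6,0.7],[-36,-0.6,-9,0,0,12.6,0.7],[-36,-0.6,-9,0,0,12.6,0.7],[-36,-0.6,-9,0,0,12.6,0.7],[-36,-0.6,-9,0,0,12.6,0.7],[-36,-0.6,-9,0,0,12.6,0.7],[-36,-0.6,-9,0,0,12.6,0.7],[-36,-0.6,-9,0,0,12.6,0.7]],
  ],
)

```text
clock: 10.65
tool_pos: [0.5035, 0.1436, 0.1123]
orientation: [-179.9, 0.1, -102.1]
force: [-0.4, -0.0, 1.0]
opening: 0.0612
gripper_force: 0.0
```

Request:
play_rows(
  commands=[
    [[0,0,0,0,0,0,0.7],[0,0,0,0,0,0,0.7]],
  ],
)

```text
clock: 10.82
tool_pos: [0.5022, 0.1383, 0.1118]
orientation: [180.0, -0.0, -102.3]
force: [-0.1, -0.0, 0.3]
opening: 0.0616
gripper_force: 0.0
```

```bash
python3 - <<'E'
from h import *
s=take('wrist','c1'); b=take('side','c1d');a=take('scene','c1a'); o=get_obs(); print(o['tool_pos'],o['orientation'],o['clock'])
m=proj(a,[.4975,-.22,.03])[0].astype(int)
cv2.imwrite('pics/c1v.png',np.hstack([cv2.resize(s['frame'][120:300,160:400,::-1],(400,300)),cv2.resize(a['frame'][m[1]-36:m[1]+36,m[0]-48:m[0]+48,::-1],(400,300))]))
E
```

```text
[0.50246558 0.13726776 0.11202543] [ 1.79988472e+02 -9.31011506e-03 -1.02392605e+02] 10.9667
```

View pics/c1v.png

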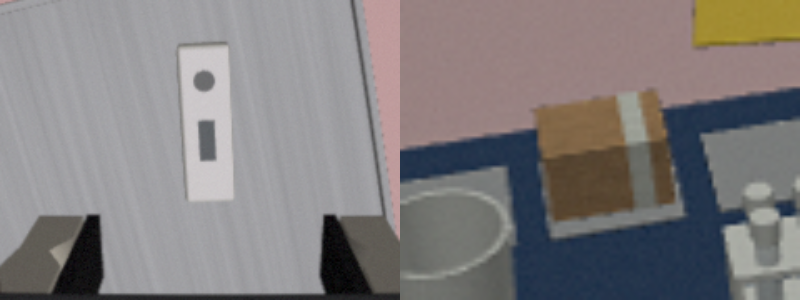

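```bash
python3 - <<'E'
from h import *
from scipy.optimize import least_squares
s=ld('c1'); px=np.array([(178,45),(229,43),(234,200),(187,200)])*240/400+[160,120]
P=np.array([onz(s,p,.014) for p in px]); print(P.round(4)); 
c=np.array([(.011,-.035,0),(-.011,-.035,0),(-.011,.035,0),(.011,.035,0)])
r=least_squares(lambda q:(proj(s,rot([0,0,q[2]]).apply(c)+[q[0],q[1],.014])-px).ravel(),[.502,.132,-12],x_scale=[.01,.01,1]); print(r.x.round(4),r.fun.round(1))
E
```

```text
[[0.5063 0.095  0.014 ]
 [0.4858 0.0986 0.014 ]
 [0.4977 0.1669 0.014 ]
 [0.518  0.1625 0.014 ]]
[ 0.502   0.1308 -9.9712] [-0.8 -0.6  0.9 -0.7  0.8  0.2 -0.9  1.4]
```

Request:
play_rows(
  commands=[
    [[0.75,-0.1,3,0,0,-2.1,0.5],[0.75,-0.1,6,0,0,-2.1,0.5],[0.75,-0.1,8,0,0,-2.1,0.5],[0.75,-0.1,9.5,0,0,-2.1,0.5],[0.75,-0.1,10.2,0,0,-2.1,0.5],[0.75,-0.1,10.5,0,0,-2.1,0.5],[0.75,-0.1,10.5,0,0,-2.1,0.5],[0.75,-0.1,10.5,0,0,-2.1,0.1],[0.75,-0.1,10.5,0,0,-2.1,0.1],[0.75,-0.1,10.5,0,0,-2.1,0.1],[0.75,-0.1,10.5,0,0,-2.1,0.1],[0.75,-0.1,10.5,0,0,-2.1,0.1],[0.75,-0.1,10.5,0,0,-2.1,0.1],[0.75,-0.1,10.5,0,0,-2.1,0.1],[0.75,-0.1,10.5,0,0,-2.1,0.1],[0.75,-0.1,10.5,0,0,-2.1,0.1]],
  ],
)

```text
clock: 12.3
tool_pos: [0.5023, 0.1311, 0.0078]
orientation: [-180.0, 0.0, -100.2]
force: [-0.9, -0.3, 6.3]
opening: 0.0217
gripper_force: 30.0
```

Request:
play_rows(
  commands=[
    [[0,0,-1,0,0,0,0.1],[0,0,-4,0,0,0,0.1],[0,0,-8,0,0,0,0.1],[0,0,-12,0,0,0,0.1],[3,-0.5,-13,0,0,-1,0.1],[6,-1,-13,0,0,-2,0.1],[9.5,-1.5,-13,0,0,-4,0.1],[13,-2.1,-13,0,0,-6,0.1],[16.5,-2.7,-13,0,0,-8,0.1],[20,-3.3,-13,0,0,-10.5,0.1],[23,-3.8,-13,0,0,-10.5,0.1],[25.8,-4.2,-13,0,0,-10.5,0.1],[25.8,-4.2,-13,0,0,-10.5,0.1],[25.8,-4.2,-13,0,0,-10.5,0.1],[25.8,-4.2,-13,0,0,-10.5,0.1]],
  ],
)

```text
clock: 13.55
tool_pos: [0.4974, -0.1306, 0.1374]
orientation: [-180.0, 0.0, -89.8]
force: [0.3, 0.3, 0.3]
opening: 0.0215
gripper_force: 30.0
```

```bash
python3 - <<'E'
from h import *
s=take('wrist','c2'); b=take('side','c2d');a=take('scene','c2a'); o=get_obs(); print(o['tool_pos'],o['orientation'],o['clock'],o['opening'])
m=proj(b,[.4975,-.13,.13])[0].astype(int)
cv2.imwrite('pics/c2v.png',np.hstack([cv2.resize(s['frame'][0:260,140:400,::-1],(520,520)),cv2.resize(b['frame'][m[1]-65:m[1]+65,m[0]-35:m[0]+35,::-1],(280,520))]))
print(m)
E
```

```text
[ 0.49765466 -0.12971606  0.13732205] [-1.79982795e+02  6.35902103e-03 -8.96405076e+01] 13.7 0.021557764648377123
[342 134]
```

View pics/c2v.png

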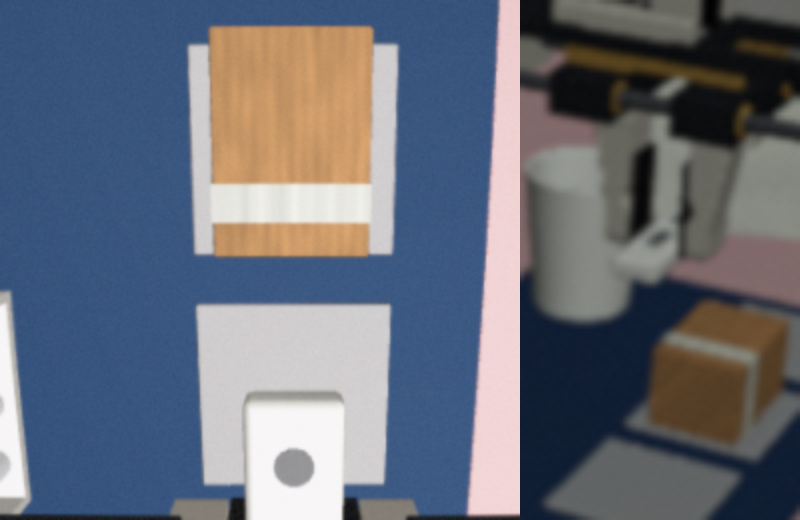

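```bash
python3 - <<'E'
from h import *
from scipy.optimize import least_squares
s=ld('c2'); C=lambda l:np.array(l)/2+[140,0]
def f(n,px,hx,hy,z,fz=False):
    c=np.array([(hx,-hy,0),(-hx,-hy,0),(-hx,hy,0),(hx,hy,0)])[:len(px)]
    r=least_squares(lambda q:(proj(s,rot([0,0,q[2]]).apply(c)+[q[0],q[1],q[3] if fz else z])-px).ravel(),[.4975,-.2,0]+([z] if fz else []),x_scale=[.01,.01,1]+([.01] if fz else [])); print(n,r.x.round(4),r.fun.round(1))
f('box',C([(209,26),(373,26),(370,256),(214,256)]),.025,.035,.051)
f('box z',C([(209,26),(373,26),(370,256),(214,256)]),.025,.035,.051,1)
f('padM',C([(189,44),(398,44),(393,254),(195,254)]),.038,.038,.006)
f('padL',C([(197,305),(390,305),(383,484),(204,484)]),.038,.038,.006)
f('cass',C([(247,400),(343,400)]),.011,.035,.143)
print(get_obs()['clock'])
E
```

```text
box [ 0.4981 -0.2207  0.3949] [-0.4 -0.3  0.5 -0.6 -0.3  0.4  0.1  0.6]
box z [ 0.4981 -0.2208  0.3949  0.0493] [-0.1  0.   0.2 -0.2 -0.5 -0.   0.4  0.2]
padM [ 0.4974 -0.22    0.3246] [-0.6 -0.3  0.7 -0.5  0.2  0.4 -0.4  0.5]
padL [ 0.497  -0.1251  0.2518] [-0.7 -0.5  0.7 -0.5  0.7  0.6 -0.8  0.6]
cass [ 0.4969 -0.1302  0.24  ] [-2.  0.  2.  0.]
13.7
```

Request:
play_rows(
  commands=[
    [[3,0,0,0,0,0,0.1],[6,0,0,0,0,0,0.1],[9,0,0,0,0,0,0.1],[9.05,-0.05,2,0,0,0,0.1],[9.05,-0.05,4,0,0,0,0.1],[9.05,-0.05,6,0,0,0,0.1],[9.05,-0.05,7,0,0,0,0.1],[9.05,-0.05,7,0,0,0,0.1],[9.05,-0.05,7,0,0,0,0.1]],
  ],
)

```text
clock: 14.45
tool_pos: [0.4987, -0.2205, 0.0672]
orientation: [179.9, -0.0, -89.6]
force: [0.5, -0.5, 1.1]
opening: 0.0215
gripper_force: 30.0
```

```bash
python3 - <<'E'
from h import *
b=take('side','c3d');a=take('scene','c3a'); o=get_obs(); print(o['tool_pos'],o['orientation'],o['force'])
v=[]
for t in(a,b):
    m=proj(t,[.4975,-.22,.05])[0].astype(int); v.append(cv2.resize(t['frame'][m[1]-30:m[1]+30,m[0]-40:m[0]+40,::-1],(400,300),interpolation=cv2.INTER_CUBIC))
cv2.imwrite('pics/c3v.png',np.hstack(v))
E
```

```text
[ 0.49952608 -0.22077991  0.06823919] [-1.79905467e+02 -2.48552690e-02 -8.96466986e+01] [ 0.1413301  -0.55767958  0.58451179]
```

View pics/c3v.png

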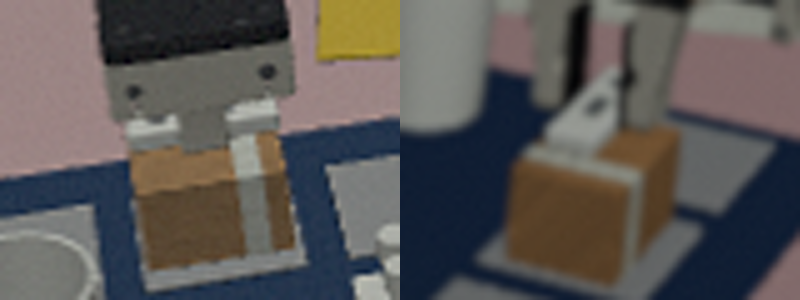

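The cassette hovers level, centred just over the box (14 pictures used; numbers only from here). Lower guardedly.

Request:
play_rows(
  commands=[
    [[0,0,0.2,0,0,0,0.1],[0,0,0.4,0,0,0,0.1],[0,0,0.6,0,0,0,0.1],[0,0,0.7,0,0,0,0.1],[0,0,0.7,0,0,0,0.1]],
  ],
)

```text
clock: 14.97
tool_pos: [0.4983, -0.2211, 0.0599]
orientation: [180.0, 0.0, -89.7]
force: [0.1, 0.1, -1.0]
opening: 0.0214
gripper_force: 30.0
```

Request:
play_rows(
  commands=[
    [[0,0,0.15,0,0,0,0.1],[0,0,0.25,0,0,0,0.1],[0,0,0.25,0,0,0,0.1],[0,0,0.25,0,0,0,0.1]],
  ],
)

```text
clock: 15.3
tool_pos: [0.4984, -0.2211, 0.0575]
orientation: [180.0, 0.0, -89.7]
force: [0.2, 0.3, 0.1]
opening: 0.0213
gripper_force: 30.0
```

Request:
play_rows(
  commands=[
    [[0,0,0.1,0,0,0,0.1],[0,0,0.2,0,0,0,0.1],[0,0,0.2,0,0,0,0.1],[0,0,0.2,0,0,0,0.1]],
  ],
)

```text
clock: 15.63
tool_pos: [0.4984, -0.221, 0.0555]
orientation: [180.0, 0.0, -89.7]
force: [0.2, 0.0, -0.2]
opening: 0.0211
gripper_force: 30.0
```

Request:
play_rows(
  commands=[
    [[0,0,0.1,0,0,0,0.1],[0,0,0.1,0,0,0,0.1],[0,0,0.1,0,0,0,0.1]],
  ],
)

```text
clock: 15.88
tool_pos: [0.4986, -0.2211, 0.0548]
orientation: [-180.0, -0.0, -89.7]
force: [-1.5, 0.4, 2.5]
opening: 0.0216
gripper_force: 30.0
```

Request:
play_rows(
  commands=[
    [[0,0,0.1,0,0,0,0.1],[0,0,0.1,0,0,0,0.1],[0,0,0.1,0,0,0,0.1]],
  ],
)

```text
clock: 16.13
tool_pos: [0.4987, -0.2211, 0.0547]
orientation: [-180.0, -0.0, -89.7]
force: [-4.0, 3.0, 13.4]
opening: 0.021
gripper_force: 30.0
```

Request:
play_rows(
  commands=[
    [[0,0,0.1,0,0,0,0.1],[0,0,0.1,0,0,0,0.1],[0,0,0.1,0,0,0,0.1]],
  ],
)

```text
clock: 16.38
tool_pos: [0.4987, -0.2212, 0.0547]
orientation: [-179.9, -0.0, -89.7]
force: [-7.0, 3.7, 23.6]
opening: 0.0215
gripper_force: 30.0
```

Request:
play_rows(
  commands=[
    [[0,0,-0.18,0,0,0,0.1],[0,0,-0.18,0,0,0,0.1],[0,0,-0.18,0,0,0,0.5],[0,0,-0.18,0,0,0,0.5],[0,0,-0.18,0,0,0,0.5],[0,0,-0.18,0,0,0,0.5],[0,0,-0.18,0,0,0,0.5],[0,0,-3,0,0,0,0.5],[0,0,-6,0,0,0,0.5],[0,0,-9,0,0,0,0.5],[-44,-13.2,-14.7,0,0,0,0.8],[-44,-13.2,-14.7,0,0,0,0.8],[-44,-13.2,-14.7,0,0,0,0.8],[-44,-13.2,-14.7,0,0,0,0.8],[-44,-13.2,-14.7,0,0,0,0.8],[-44,-13.2,-14.7,0,0,0,0.8],[-44,-13.2,-14.7,0,0,0,0.8],[-44,-13.2,-14.7,0,0,0,0.8],[-44,-13.2,-14.7,0,0,0,0.8],[-44,-13.2,-14.7,0,0,0,0.8]],
  ],
)

```text
clock: 18.05
tool_pos: [0.6154, 0.1777, 0.194]
orientation: [180.0, -0.0, -89.7]
force: [0.2, -1.1, 0.5]
opening: 0.0702
gripper_force: 0.0
```

Request:
play_rows(
  commands=[
    [[-3,-0.9,0,0,0,0,0.8],[-3,-0.9,0,0,0,0,0.8],[-3,-0.9,0,0,0,0,0.8],[-3,-0.9,0,0,0,0,0.8],[-3,-0.9,0,0,0,0,0.8]],
  ],
)

```text
clock: 18.47
tool_pos: [0.6238, 0.2047, 0.1937]
orientation: [180.0, -0.0, -89.8]
force: [0.8, -0.5, 0.5]
opening: 0.0701
gripper_force: 0.0
```

```bash
python3 - <<'E'
from fit import *
s=take('wrist','d1'); take('scene','d1a'); o=get_obs(); print(o['tool_pos'],o['orientation'],o['clock'],s['origin'])
hsv=cv2.cvtColor(s['frame'],cv2.COLOR_RGB2HSV); c=proj(s,[.6275,.144,.096])[0]; print('expect tip',c,'base',proj(s,[.6275,.144,.03])[0])
g=s['frame'].mean(2).astype(int)
x0,y0=(c-45).astype(int)
for r in range(max(y0,0),y0+90,5): print(r,' '.join('%3d'%g[r,k] for k in range(x0,x0+90,5)))
E
```

```text
[0.62402263 0.20451917 0.19409043] [-1.79994616e+02  2.20467638e-03 -8.97797606e+01] 18.5667 [0.62425685 0.12476128 0.35138673]
expect tip [281.14793415 118.29802222] base [282.15378242 112.30227332]
73 159 157 161 155 159 160 155 160 158 158 158 153 156 159 156 161 157 155
78 159 162 161 156 161 159 158 163 160 158 158 154 159 158 158 161 157 158
83 159 163 161 156 162 159 155 161 160 155 157 156 157 159 158 160 160 155
88 157 161 161 158 159 163 156 160 157 154 157 154 159 158 159 160 156 158
93 159 160 159 157 159 162 148 140 150 155 159 145 157 157 158 160 157 159
98 157 160 158 156 161 151 137 148 154 164 173 174 141 160 157 162 158 157
103 162 161 158 159 163 131 139 127  83  88 125 188 183 161 156 162 158 155
108 162 158 157 158 157 127 135  54  62  63  67 188 194 158 157 161 157 157
113 160 161 158 157 160 130 110  49 106  96  77 134 195 150 160 161 158 157
118 161 158 157 158 162 133 134  48 106 101  82 160 197 157 153 163 157 159
123 163 158 158 157 163 124 146 102  62  70 110 196 194 159 155 162 158 161
128 163 159 158 159 164 161 147 162 167 180 185 188 156 159 156 162 159 160
133 159 158 157 159 160 160 159 152 149 170 143 158 157 158 156 163 160 158
138 161 159 160 158 163 161 160 161 162 158 157 155 158 157 157 161 155 156
143 162 158 156 160 161 161 162 159 160 157 157 154 155 156 156 161 158 159
148 159 159 160 161 161 161 162 158 159 159 157 155 156 153 157 162 158 159
153 161 158 160 160 159 159 162 159 157 159 155 153 156 154 158 160 156 159
158 159 155 159 158 160 163 161 159 158 158 153 153 156 156 158 160 157 158
```

Request:
play_rows(
  commands=[
    [[3.5,-0.3,0,0,0,0,0.8],[6.1,-0.4,2,0,0,0,0.8],[6.1,-0.4,5,0,0,0,0.7],[6.1,-0.4,8,0,0,0,0.7],[6.1,-0.4,11,0,0,0,0.6],[6.1,-0.4,13.5,0,0,0,0.6],[6.1,-0.4,15.2,0,0,0,0.6],[6.1,-0.4,16,0,0,0,0.6],[6.1,-0.4,16,0,0,0,0.6],[6.1,-0.4,16,0,0,0,0.2],[6.1,-0.4,16,0,0,0,0.2],[6.1,-0.4,16,0,0,0,0.2],[6.1,-0.4,16,0,0,0,0.2],[6.1,-0.4,16,0,0,0,0.2],[6.1,-0.4,16,0,0,0,0.2],[6.1,-0.4,16,0,0,0,0.2],[6.1,-0.4,16,0,0,0,0.2],[6.1,-0.4,16,0,0,0,0.2]],
  ],
)

```text
clock: 20.07
tool_pos: [0.6294, 0.1451, 0.0354]
orientation: [-179.9, 0.0, -89.7]
force: [-0.2, 0.5, 6.8]
opening: 0.0333
gripper_force: 30.0
```

Request:
play_rows(
  commands=[
    [[0,0,-1,0,0,0,0.2],[0,0,-4,0,0,0,0.2],[0,0,-8,0,0,0,0.2],[3,1.5,-9,0,0,0,0.2],[6,3,-9,0,0,0,0.2],[9,4.5,-9,0,0,0,0.2],[12,6,-9,0,0,0,0.2],[15,7.5,-9,0,0,0,0.2],[18,9,-9,0,0,0,0.2],[21,10.5,-9,0,0,0,0.2],[24,12,-9,0,0,0,0.2],[26,13,-9,0,0,0,0.2],[27,13.2,-9,0,0,0,0.2],[27,13.2,-7,0,0,0,0.2],[27,13.2,-5,0,0,0,0.2],[27,13.2,-4,0,0,0,0.2],[27,13.2,-4,0,0,0,0.2],[27,13.2,-4,0,0,0,0.2]],
  ],
)

```text
clock: 21.57
tool_pos: [0.4979, -0.1258, 0.0739]
orientation: [179.9, -0.0, -89.7]
force: [0.2, -0.1, 0.2]
opening: 0.0332
gripper_force: 30.0
```

```bash
python3 - <<'E'
from fit import *
o=get_obs(); print(o['tool_pos'],o['orientation'],o['clock'],o['opening'])
t=o['tool_pos']
for n in('scene','side'):
    s=take(n,'d2'+n); g=s['frame'].mean(2).astype(int)
    for z in(-.03,0): print(n,z,proj(s,t+[0,0,z])[0].round(1))
    c=proj(s,t+[0,0,-.022])[0].astype(int); 
    for r in range(c[1]-22,c[1]+22,2): print(r,' '.join('%3d'%g[r,k] for k in range(c[0]-28,c[0]+30,2)))
E
```

```text
[ 0.49793856 -0.12582405  0.07390667] [ 1.79936068e+02 -1.96676626e-02 -8.96780938e+01] 21.5667 0.03315184667880138
scene -0.03 [227.4 203.3]
scene 0 [226.4 192.7]
178 137 134 135 133 134 141  31  27  19  23  28  23  15  25  19  34  57  77  96  96  99  96  98  96  95  92 136 137 133
180 136 135 135 133 136 140  50  44  22  59  57  98  98  96  97  98  97  98  96  94  95  97  97  90  94 102 136 134 138
182 134 135 134 135 135 137 115  98  94  94  94  95  96  95  95  95  93  94  93  97  94  98  41  35  96  98 136 136 135
184 134 136 134 137 135 138 120  96  98 100  86  97  96  95  97  94  96  96  92  95  96  93  96  96  93  85 138 137 137
186 136 137 136 135 137 138 116  94  95  42  36  97  94  93  95  94  96  93  93  97  93  96  95  89  92 107 134 136 136
188 139 132 136 136 136 138 101  89  92  97  97  94  97  97  97  94  97  93  89 114 103 139 136 137 136 134 135 137 137
190 137 135 135 134 136 137 136 114  96  95  89  96 101  94  78  89  90  73 137 137 136 136 136 136 137 136 138 134 136
192 133 136 136 135 136 137 133 138 137 136  98 106 104  92  89  91  90  81 138 137 134 137 137 
[... 3689 characters left out ...]
  31  31  32  53  89 101  99  98  99  88  73  62  46  35  32  33  42  53  70  82  87  97 102 102  86
183  33  32  31  32  31  32  53  88  99 101  99  99  99  99 100  97  94  85  77  55  43  34  31  36  44  60  73  83  53
185  33  33  32  31  32  53  89  99  99 100 100 100  99  99 100 100 100 100 101  97  90  80  66  53  40  31  32  37  32
187  33  32  32  33  54  89 100  99 100  99  99  99 100  99  99 100  99 100  99 100 101 101  99  96  88  67  34  31  32
189  32  31  32  53  88  99  99 100  99  99  99  99  99  98 100  99 100  99  99  99 100  99  99  99  99  65  33  32  31
191  31  32  57  90 101 100  99  99 100 100 100  99  99 100  99  98  99 100  99  99 100 100  99  98  73  35  32  32  32
```

Request:
play_rows(
  commands=[
    [[0,0.07,1,0,0,0,0.2],[0,0.07,2,0,0,0,0.2],[0,0.07,2.8,0,0,0,0.2],[0,0.07,3.3,0,0,0,0.2],[0,0.07,3.3,0,0,0,0.2],[0,0.07,3.3,0,0,0,0.2]],
  ],
)

```text
clock: 22.17
tool_pos: [0.4968, -0.1261, 0.0403]
orientation: [179.9, -0.0, -89.7]
force: [0.6, 0.1, -0.9]
opening: 0.0332
gripper_force: 30.0
```

Request:
play_rows(
  commands=[
    [[0,0,0.1,0,0,0,0.2],[0,0,0.2,0,0,0,0.2],[0,0,0.2,0,0,0,0.2],[0,0,0.2,0,0,0,0.2]],
  ],
)

```text
clock: 22.5
tool_pos: [0.4972, -0.126, 0.0391]
orientation: [-180.0, 0.0, -89.7]
force: [-0.3, -0.7, -1.4]
opening: 0.0333
gripper_force: 30.0
```

Request:
play_rows(
  commands=[
    [[0,0,0.1,0,0,0,0.2],[0,0,0.15,0,0,0,0.2],[0,0,0.15,0,0,0,0.2]],
  ],
)

```text
clock: 22.75
tool_pos: [0.4972, -0.126, 0.0374]
orientation: [-180.0, 0.0, -89.7]
force: [-0.0, -0.7, -0.8]
opening: 0.033
gripper_force: 30.0
```

Request:
play_rows(
  commands=[
    [[0,0,0.1,0,0,0,0.2],[0,0,0.1,0,0,0,0.2],[0,0,0.1,0,0,0,0.2]],
  ],
)

```text
clock: 23.0
tool_pos: [0.4973, -0.1261, 0.0372]
orientation: [-180.0, -0.0, -89.7]
force: [-3.4, 1.2, 8.6]
opening: 0.0333
gripper_force: 30.0
```

Request:
play_rows(
  commands=[
    [[0,0,0.1,0,0,0,0.2],[0,0,0.1,0,0,0,0.2],[0,0,0.1,0,0,0,0.2]],
  ],
)

```text
clock: 23.25
tool_pos: [0.4975, -0.1261, 0.0371]
orientation: [-179.9, -0.0, -89.7]
force: [-5.3, 2.1, 19.4]
opening: 0.033
gripper_force: 30.0
```

Request:
play_rows(
  commands=[
    [[0,0,-0.13,0,0,0,0.2],[0,0,-0.13,0,0,0,0.2],[0,0,-0.13,0,0,0,0.65],[0,0,-0.13,0,0,0,0.65],[0,0,-0.13,0,0,0,0.65],[0,0,-0.13,0,0,0,0.65],[0,0,-0.13,0,0,0,0.65],[0,0,-3,0,0,0,0.65],[0,0,-6,0,0,0,0.65],[0,0,-10,0,0,0,0.65],[0,0,-13,0,0,0,0.65],[-4,0,-15,0,0,0,1],[-8,0,-15,0,0,0,1],[-12,0,-15,0,0,0,1],[-16,0,-15,0,0,0,1],[-20,0.2,-15,0,0,0,1],[-24,0.5,-15,0,0,0,1],[-28,0.8,-15,0,0,0,1],[-32,1,-15,0,0,0,1],[-35,1.2,-15,0,0,0,1]],
  ],
)

```text
clock: 24.92
tool_pos: [0.4829, 0.2268, 0.1854]
orientation: [-180.0, 0.0, -89.6]
force: [0.2, 0.4, 0.3]
opening: 0.0874
gripper_force: 0.0
```

Request:
play_rows(
  commands=[
    [[-4,0,0,0,0,0,1],[-8,0,0,0,0,0,1],[-12,0,0,0,0,0,1],[-14,0,0,0,0,0,1],[-14,0,0,0,0,0,1],[-14,0,0,0,0,0,1],[-14,0,0,0,0,0,1]],
  ],
)

```text
clock: 25.5
tool_pos: [0.4823, 0.3635, 0.1848]
orientation: [180.0, -0.1, -89.7]
force: [0.0, -0.2, 0.1]
opening: 0.0876
gripper_force: 0.0
```

```bash
python3 - <<'E'
from fit import *
s=take('wrist','j1'); o=get_obs(); print(o['tool_pos'],o['orientation'],o['clock'],s['origin'])
c=proj(s,[.481,.2916,.064])[0]; print(c)
g=s['frame'].mean(2).astype(int); x0,y0=(c-72).astype(int)
for r in range(max(y0,0),y0+144,8): print(r,' '.join('%3d'%g[r,k] for k in range(x0,x0+144,8)))
h=s['frame'].min(2)
for th in(185,200): 
    try: H=blob((h>th).astype(np.uint8),(x0,max(y0,0),x0+144,y0+144)); print(th,cv2.minEnclosingCircle(H),fit(s,H,circ(.0275,.064),[.481,.2916],2))
    except Exception as e: print(e)
a=take('scene','j1a'); b=take('side','j1b'); d=ld('scene0'); e=ld('side0')
for t,n in((a,'scene'),(b,'side')): print(n,proj(t,[.497,-.126,.098])[0],proj(t,[.4978,-.2207,.061])[0])
E
```

```text
[0.48251337 0.36311218 0.18515226] [ 1.79973922e+02 -2.86685568e-02 -8.97381588e+01] 25.55 [0.48286178 0.28358688 0.3426172 ]
[288.5641326  100.35527233]
28 147 141 139 140 142 145 136 139 142 143 133 143 138 138 140 140 142 132
36 144 142 139 141 142 146 140 138 142 143 136 139 141 139 143 139 145 144
44 147 144 142 143 141 146 139 137 143 141 139 140 140 138 142 141 139 138
52 145 143 144 137 141 145 141 138 143 142 136 145 141 140 143 140 143 150
60 147 144 143 139 138 143 140 138 142 137 138 142 139 143 145 141 140 146
68 147 142 141 141 140 146 138 185 185 183 181 184 140 142 144 142 136 150
76 146 142 142 141 138 142 182 185 184 181 183 183 184 144 144 142 138 152
84 146 142 145 141 142 180 184 182 184 182 183 186 180 180 145 140 115 153
92 143 140 146 141 142 183 183 183 183 185 182 183 184 184 147 143 111 152
100 145 139 144 140 141 184 185 184 183 184 183 184 181 182 147 143  99 153
108 146 141 145 144 139 185 184 183 184 184 185 183 186 183 146 145  91 153
116 142 137 144 143 141 172 186 183 184 184 185 187 185 184 145 146  95 150
124 147 141 146 146 142 144 184 185 183 186 183 185 183 148 149 146  99 153
132 145 142 147 148 141 147 142 179 184 183 184 182 145 147 147 148 115 153
140 144 141 146 147 140 148 145 145 145 148 142 148 146 148 150 148 120 154
148 147 143 146 145 143 149 146 143 146 147 143 148 147 148 151 153 137 152
156 150 141 147 147 145 151 143 144 146 149 144 145 146 150 148 150 142 154
164 146 147 144 147 146 151 147 148 146 150 141 145 150 152 151 149 140 153
185 ((279.9999694824219, 105.0091781616211), 1.490864634513855) (array([0.4841, 0.3219]), np.float64(0.999))
attempt to get argmax of an empty sequence
scene [225.45296741 183.85031558] [186.40843022 203.49264319]
side [341.32411585 150.24806932] [358.54334718 148.58489866]
```

```bash
python3 - <<'E'
from fit import *
s=ld('j1'); h=s['frame'].min(2)
H=blob((h>162).astype(np.uint8),(230,40,340,150)); print(cv2.minEnclosingCircle(H),fit(s,H,circ(.0275,.064),[.481,.2916],2))
a=ld('j1a');g=a['frame'].mean(2).astype(int)
for r in range(184,216,2): print(r,' '.join('%3d'%g[r,k] for k in range(212,242,2)))
E
```

```text
((287.8074645996094, 99.22970581054688), 38.09008026123047) (array([0.4814, 0.292 ]), np.float64(0.054))
184 115 114 115 113 114 117  91  86 113 114 114 116 115 115 138
186 115 116 116 113 113 113  62  62 117 116 117 121 120 112 135
188 101  85  87  86  86 103  64  63  71 135 134 135 136 133 134
190 133 137 135 136 135 140  64  64  57 135 135 136 135 135 135
192 135 133 134 134 135  95  62  65  62 116 136 136 135 135 133
194 136 134 137 134 134  96  62  60  54 131 135 132 134 135 134
196 134 135 135 134 126 126 106 106 162 149 148 136 136 133 136
198 134 134 132 133 122 130 133 137 136 141 142 138 116  99  66
200 136 137 134 141  97 127 133 135 137 118  91  76  51  53  50
202  96  80  56  53  97 107 112 109 108 104  94  85  52  50  54
204  54  52  51  49  86 108 108 110 110 106  96  74  51  50  50
206  51  56  49  47  73 105 109 115 111 106  94  85  84 122 122
208  51  55  51  48  68 103 109 111 109 106  96  80 122 120 119
210 119 123 121 123 123 104 111 112 110 106  97  94 118 120 120
212  57 121 121 121 119 103 109 110 111 105  98  92 119 119 119
214  46 121 118 121 119 104 107 112 111 106  97  96 118 120 119
```

Request:
play_rows(
  commands=[
    [[4,0.1,0,0,0,0,1],[7.2,0.1,1,0,0,0,1],[7.2,0.1,4,0,0,0,1],[7.2,0.1,8,0,0,0,1],[7.2,0.1,11,0,0,0,1],[7.2,0.1,13.5,0,0,0,0.9],[7.2,0.1,14.8,0,0,0,0.9],[7.2,0.1,14.8,0,0,0,0.9],[7.2,0.1,14.8,0,0,0,0.4],[7.2,0.1,14.8,0,0,0,0.4],[7.2,0.1,14.8,0,0,0,0.4],[7.2,0.1,14.8,0,0,0,0.4],[7.2,0.1,14.8,0,0,0,0.4],[7.2,0.1,14.8,0,0,0,0.4],[7.2,0.1,14.8,0,0,0,0.4],[7.2,0.1,14.8,0,0,0,0.4],[7.2,0.1,14.8,0,0,0,0.4],[7.2,0.1,14.8,0,0,0,0.4]],
  ],
)

```text
clock: 27.15
tool_pos: [0.4825, 0.2924, 0.0386]
orientation: [-179.9, 0.1, -89.7]
force: [-1.3, -1.2, 7.0]
opening: 0.0543
gripper_force: 30.0
```

Request:
play_rows(
  commands=[
    [[0,0,-1,0,0,0,0.4],[0,0,-4,0,0,0,0.4],[0,0,-8,0,0,0,0.4],[0,0,-12,0,0,0,0.4],[2,0,-15,0,0,0,0.4],[5,-0.1,-15,0,0,0,0.4],[8.5,-0.2,-15,0,0,0,0.4],[12,-0.3,-15,0,0,0,0.4],[15.5,-0.3,-15,0,0,0,0.4],[19,-0.4,-15,0,0,0,0.4],[22.5,-0.5,-15,0,0,0,0.4],[26,-0.6,-15,0,0,0,0.4],[29.5,-0.6,-15,0,0,0,0.4],[33,-0.7,-15,0,0,0,0.4],[36.5,-0.8,-15,0,0,0,0.4],[40,-0.9,-15,0,0,0,0.4],[43.5,-1,-15,0,0,0,0.4],[47,-1,-15,0,0,0,0.4],[50.5,-1.1,-15,0,0,0,0.4],[54,-1.2,-15,0,0,0,0.4]],
  ],
)

```text
clock: 28.82
tool_pos: [0.4962, -0.2497, 0.1882]
orientation: [-180.0, 0.0, -89.7]
force: [1.4, 1.6, -1.5]
opening: 0.0546
gripper_force: 30.0
```

Request:
play_rows(
  commands=[
    [[3,-0.1,0,0,0,0,0.4],[5.5,-0.1,0,0,0,0,0.4],[6.7,-0.1,0,0,0,0,0.4],[6.7,-0.1,2,0,0,0,0.4],[6.7,-0.1,5,0,0,0,0.4],[6.7,-0.1,8,0,0,0,0.4],[6.7,-0.1,10,0,0,0,0.4],[6.7,-0.1,11,0,0,0,0.4],[6.7,-0.1,11,0,0,0,0.4],[6.7,-0.1,11,0,0,0,0.4]],
  ],
)

```text
clock: 29.65
tool_pos: [0.4985, -0.3149, 0.0781]
orientation: [180.0, -0.0, -89.7]
force: [0.3, 0.3, -0.1]
opening: 0.0542
gripper_force: 30.0
```

```bash
python3 - <<'E'
from fit import *
o=get_obs(); print(o['tool_pos'],o['orientation'],o['clock'],o['opening'],o['force'])
t=o['tool_pos']; s=take('side','j2b'); g=s['frame'].mean(2).astype(int)
for z in(.02,-.034): print(z,proj(s,t+[0,0,z])[0].round(1))
c=proj(s,t+[0,0,-.01])[0].astype(int)
for r in range(c[1]-20,c[1]+28,3): print(r,' '.join('%3d'%g[r,k] for k in range(c[0]-32,c[0]+34,2)))
E
```

```text
[ 0.49848288 -0.31494882  0.07808283] [ 1.79998990e+02 -2.02326036e-02 -8.96726663e+01] 29.65 0.05419969399539213 [ 0.29887982  0.30468989 -0.10182701]
0.02 [376.  117.2]
-0.034 [373.8 139.3]
109 131 131 131 132 131 132 125  99  98  94  41  10  88 132 133 135 133 133 132 131 132 132 121  78  97  99  98  97  93 128 132 131 121
112 132 132 129 130 129 130 122  95  99 100  33  59 126 146 145 146 144 146 146 145 144 144 114  61  98  98  98  91 110 133 133 132 120
115 135 133 132 131 131 129 129 108  99 101  32  97 144 147 146 147 147 148 147 146 148 148 109  70  98  97  98  93 127 132 132 132 119
118 135 133 132 132 133 133 130 106  98  84  26  55  88 119 138 144 151 149 150 149 151 150  89  48  97  98  92 108 130 131 132 131 117
121 134 133 132 132 133 134 129  97  91  70  18  59  85 102 115 124 132 138 140 141 141 138  65  65  96  97  86 116 127 128 129 129 116
124 127 130 130 131 132 133 133 130 126 113  94  81  89 105 115 125 132 139 139 139 134 122  61  95  98  93  95 124 128 127 128 128 114
127 112 113 113 113 114 115 116 116 118 121 112  81  92 102 110 119 123 126 127 129 129 111 
[... 567 characters left out ...]
 111 112 111 111 112
142  33  30  31  30  30  30  31  42 101 132 129 126 118 105 109 116 119 119 120 118 112 112 112 112 111 113 112 112 111 112 112 112 111
145  32  30  31  31  41  66  86 130 142 113 116 146 144  92  54  55  67  80  92 104 108 111 113 112 112 112 112 111 112 111 111 111 112
148  41  29  33  53  74 109 129  92  99 142 149 133 101  79  85  88  91  87  76  64  53  56  64  76  90 100 109 110 112 113 112 112 111
151  66  61  76  95 131 145 128 122 144 144 118  92  77  79  78  68  86  97  97  98  98  99  94  90  81  64  34  44  53  70  87  95 103
154  73 102 116 138 148 147 148 149 134 103  78  77  79  75  63  60  89  98  96  97  97  97  97  99  89  41  30  30  30  30  30  30  30
```

Request:
play_rows(
  commands=[
    [[0.05,0.05,1,0,0,0,0.4],[0.05,0.05,2,0,0,0,0.4],[0.05,0.05,3,0,0,0,0.4],[0.05,0.05,3.5,0,0,0,0.4],[0.05,0.05,3.5,0,0,0,0.4],[0.05,0.05,3.5,0,0,0,0.4]],
  ],
)

```text
clock: 30.2
tool_pos: [0.4973, -0.3155, 0.0418]
orientation: [179.9, 0.0, -89.7]
force: [-0.3, 0.1, -1.8]
opening: 0.0539
gripper_force: 30.0
```

Request:
play_rows(
  commands=[
    [[0,0,0.1,0,0,0,0.4],[0,0,0.2,0,0,0,0.4],[0,0,0.2,0,0,0,0.4]],
  ],
)

```text
clock: 30.45
tool_pos: [0.4978, -0.3156, 0.0406]
orientation: [-180.0, -0.0, -89.7]
force: [-0.3, -0.1, 0.5]
opening: 0.0544
gripper_force: 30.0
```

Request:
play_rows(
  commands=[
    [[0,0,0.1,0,0,0,0.4],[0,0,0.15,0,0,0,0.4],[0,0,0.15,0,0,0,0.4]],
  ],
)

```text
clock: 30.7
tool_pos: [0.4979, -0.3157, 0.0405]
orientation: [-180.0, -0.0, -89.7]
force: [-3.5, 2.8, 12.8]
opening: 0.0542
gripper_force: 30.0
```

Request:
play_rows(
  commands=[
    [[0,0,-0.13,0,0,0,0.4],[0,0,-0.13,0,0,0,0.4],[0,0,-0.13,0,0,0,0.85],[0,0,-0.13,0,0,0,0.85],[0,0,-0.13,0,0,0,0.85],[0,0,-0.13,0,0,0,0.85],[0,0,-0.13,0,0,0,0.85],[0,0,-2,0,0,0,0.85],[0,0,-5,0,0,0,0.85],[0,0,-9,0,0,0,0.85],[0,0,-13,0,0,0,0.85],[0,0,-17,0,0,0,0.85],[0,0,-21,0,0,0,0.85],[-4,0,-25,0,0,0,0.85],[-8,0,-29,0,0,0,0.85],[-12,0,-30,0,0,0,0.85],[-14,0,-30,0,0,0,0.85],[-14,0,-30,0,0,0,0.85],[-14,0,-30,0,0,0,0.85],[-14,0,-30,0,0,0,0.85]],
  ],
)

```text
clock: 32.37
tool_pos: [0.4968, -0.1751, 0.3388]
orientation: [-180.0, 0.0, -89.6]
force: [-0.2, -0.5, -0.1]
opening: 0.0744
gripper_force: 0.0
```

```bash
python3 - <<'E'
from fit import *
s=take('wrist','f'); o=get_obs(); print(o['tool_pos'],o['clock'],o['force'])
hsv=cv2.cvtColor(s['frame'],cv2.COLOR_RGB2HSV); h=s['frame'].min(2); g=s['frame'].mean(2).astype(int)
def roi(p,r): c=proj(s,p)[0].astype(int); return (max(c[0]-r,0),max(c[1]-r,0),c[0]+r,c[1]+r)
def T(n,f):
    try: print(n,f())
    except Exception as e: print(n,'err',e)
T('box',lambda:fit(s,blob(cv2.morphologyEx((hsv[...,1]*(hsv[...,0]<30)>60).astype(np.uint8),cv2.MORPH_CLOSE,np.ones((25,25))),roi([.498,-.22,.05],50)),box(.05,.07,.006,.051),[.498,-.22,0]))
for p in([.4979,-.3154,.066],[.498,-.2207,.061],[.497,-.126,.06]):
    x0,y0,x1,y1=roi(p,36); print(p,proj(s,p)[0].round(1))
    for r in range(y0,y1,4): print(r,' '.join('%3d'%g[r,k] for k in range(x0,x1,4)))
E
```

```text
[ 0.49663616 -0.17574926  0.33829788] 32.4167 [-0.36491891  0.61560951 -0.58912159]
box (array([ 0.4982, -0.2211,  0.1991]), np.float64(0.012))
[0.4979, -0.3154, 0.066] [286.2  31.2]
0  71  71  72  69  70  72  73  72  71  75  69  72  70  69  69  71  73  70
4  72  69  69  71  72  71  71  90 140 178 153  92  71  70  73  70  74  74
8  68  87 168 168 169 169 209 218 215 217 218 219 213 168 168 167 167  79
12  74  90 170 169 168 217 218 217 219 218 217 216 219 218 171 171 171  80
16  70  80 170 171 210 218 216 217 219 219 217 217 218 219 217 168 168  77
20  69  84 167 165 218 218 218 216 219 220 218 219 220 218 220 175 168  76
24  69  82 170 181 219 219 220 219 219 220 218 219 218 219 218 208 169  78
28  70  76 171 200 220 220 220 219 220 220 218 218 221 218 219 217 172  80
32  73  78 169 195 218 220 219 220 220 219 219 220 219 219 220 216 170  83
36  68  75 171 181 220 219 221 219 219 220 220 219 218 219 219 205 169  75
40  71  75 170 155 220 220 219 220 219 221 220 219 218 220 221 174 169  77
44  69  76 171 170 195 220 220 220 221 218 221 220 220 221 215 172 170  77
48  70  79 171 169 1
[... 2459 characters left out ...]
 169 170 163  69
198  69  66  75 170 165 169 149 150  66  72  77 128 222 170 171 170 166  75
202  70  71  71 166 169 169 157 158  60  74  82 161 217 169 171 167 173  72
206  71  70  70 169 169 168 166 170 115 122 106 217 169 167 168 169 164  72
210  69  69  67 170 167 168 168 168 170 175 169 170 168 168 171 168 142  69
214  69  66  70 149 147 147 150 149 150 150 151 149 149 152 150 153 125  74
218  69  70  70  68  70  69  69  74  69  71  74  73  73  74  69  70  69  71
222  68  71  68  68  70  72  68  71  72  69  71  70  71  74  71  69  71  71
226 186 187 185 187 186 188 186 190 187 185 187 186 189 188 187 188 187 188
230 193 190 195 192 191 192 192 191 194 193 193 190 189 194 193 191 193 192
```

```bash
python3 - <<'E'
from fit import *
s=ld('f'); h=s['frame'].min(2); hsv=cv2.cvtColor(s['frame'],cv2.COLOR_RGB2HSV)
H=blob((h>190).astype(np.uint8),(245,0,325,65)); print('jar',fit(s,H,circ(.0275,.066),[.498,-.3154],2))
m=(h>204).astype(np.uint8); H=blob(m,(265,80,305,156)); print('cass',cv2.minAreaRect(H),fit(s,H,box(.022,.07,.061,.061),[.498,-.22,0]))
x=np.array([k for k in range(s['frame'].shape[1])]); g=s['frame'].mean(2)
print('drop tip',onz(s,(286.5,199.5),.098), 'base',[onz(s,p,.04)[:2].round(4) for p in((285.9,193.5),)])
n=ld('c2'); 
E
```

```text
jar (array([ 0.4978, -0.3163]), np.float64(0.047))
cass ((285.5, 119.00005340576172), (58.99993133544922, 17.999755859375), 89.99484252929688) (array([ 0.4985, -0.2191,  0.3927]), np.float64(0.13))
drop tip [ 0.49638558 -0.13657326  0.098     ] base [array([ 0.4971, -0.1272])]
```

```bash
python3 -c "
from plant import *
print(close_job())"
```

```text
the job is handed in; nothing more can be done
None
```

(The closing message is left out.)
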